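# Set up the sharpening row between blunt tools and strop

### The arm

A 6-joint arm with a two-finger parallel gripper is mounted at the origin on the work surface. World frame = base frame: x ahead of the robot, y to its left, z up, the work surface at z = 0. Lengths are in m, angles in rad, forces in N, time in s.
With the tool pointing down it reaches from about 0.325 to 0.9 m from the base axis. Payload 3.5 kg.
Tool frame: the origin (TCP) lies midway between the tips of the shut fingers; the grasp point (between the pads) lies 19 mm behind it (bot.grasp_offset is the distance from the TCP to the grasp point, in m); z points along the fingers, y is the line along which they close (so a half turn about z gives the same grasp; the last joint's range is limited). The gripper opens to 85 mm and grips with 20 to 120 N. Pads are 22 mm wide; open, the fingers measure 114 mm over their backs; the gripper's body (76 mm by 85 mm) begins 54 mm behind the grasp point. The pads swing forward as they close: fully open they stand 13 mm farther back than shut.
Start: joints at [-1.443, 0.276, -0.026, 1.268, 0, 1.467], TCP at [0.143, -0.608, 0.231] pointing down, gripper open.
Joint ranges: [-3.12, 3.12], [-0.85, 1.88], [-1.08, 1.24], [-1.95, 2.15], [-1.57, 1.53], [-3.14, 3.14]. Speed limits (rad/s): [2.57, 2.57, 3.14, 3.14, 3.14, 3.14].

### API

Orientations are given as [roll, pitch, yaw] about the fixed x, y, z axes, in that order (R = Rz(yaw) Ry(pitch) Rx(roll)).
In Python, from bench import bot, get_image, get_calibration, workorder gives the robot as it stands. The module is installed in compiled form; this text tells all that it offers.
- The arm moves only by the tool arm_command, never from a script. Its argument "series" is text: rows parted by semicolons, each of 5 numbers parted by spaces: the shift along the tool's x, y, z in m, then the turn about the tool's z in degrees, then the finger opening in m, from 0 to 0.0854. In form: tx ty tz spin claw; .... A call has 1 to 12 rows; each row shifts and turns the commanded pose from where the row before left it, along the tool's axes as they then stand; what a row does not reach is not made up. A row lasts 1/10 s, in which the tool goes at most 50 mm and 8.59 degrees, less where a joint would pass 70% of its speed; a pose out of reach is approached as far as the arm can. A call with a gripper value outside its range is refused whole. The fingers move at their own pace and stop on an object; "squeeze" is the grip in N (left out, the last holds). Time passes only in rows, so rows that do not move let the fingers close. It gives the time, the measured TCP pose, the force, the opening and the grip force at its end, in the units of the state.
- bot.get_state(): the state, without advancing time (a new reading comes with each control period).
- get_image(name): name is "scene" or "top" or "wrist"; returns the picture (420x560x3 uint8, red, green, blue); there is no depth.
- get_calibration(name): a dict with "vfov" (degrees; the focal length in pixels is half the picture's height over the tangent of half this angle, whatever the lens; pixels are square), "cx", "cy" (the principal point, pixels), "R" (3x3) and "t" (3): a world point X has camera coordinates R X + t. Camera axes: x right, y down, z forward; pixel columns grow to the right and rows downward; lengths in m; the calibration is good to about 2 mm. A picture is of the moment at which its call begins: read the wrist's pose just before it. get_calibration takes no time and is no camera call; for the wrist camera it gives the pose at the moment of the call.
- workorder.hand_in(): hands the job in; it is judged then, once.
The state is a dict: "clock": time; "joint_positions": joint angles; "qvel": joint speeds; "effort": joint torques, N m; "ee_pos": TCP position; "eef_rot": TCP orientation; "wrist_force": force on the tool from outside, world axes, zero at the start; "torque": the same for the moment, N m; "grip_width": finger opening in m; "grasp_force": force on a finger pad.
Only numpy, scipy, OpenCV 4.12 (cv2) and the standard library are available. Lean on these libraries where they do the work, as an engineer would, in place of code of your own. Each camera call takes 0.05 s, during which the arm holds its last target. There are 200 camera calls.

### The job

Set up the sharpening row so that the work runs from the tray of blunt carving tools to the leather strop: the dark-grey coarse stone on the base next to the tool tray, the white fine stone on the base next to the strop and the orange medium stone on the base between them, each flat, centred and lengthwise on its black rubber pad, and the small green dressing stone lying flat on top of the fine stone, near its middle. The stones are brittle, so set them down and never drop them, and leave the carved bird where it stands.

Things in the scene. Friction and masses are not known exactly. Their poses are not given: they have to be found in the camera images.
- coarse_center (a point): Loose dark-grey coarse whetstone, 125 x 50 x 22 mm (along its own x, y, z), about 320 g. The point is its centre, half-way up; x along its length, z up. It starts flat on the table beyond or beside the row, its length roughly across the robot's view.
- medium_center (a point): Loose orange-brown medium whetstone, 125 x 50 x 22 mm (along its own x, y, z), about 300 g. The point is its centre, half-way up; x along its length, z up. It starts flat on the table beyond or beside the row, its length roughly across the robot's view.
- fine_center (a point): Loose white fine whetstone, 125 x 50 x 22 mm (along its own x, y, z), about 270 g: a white stone 14 mm thick glued on a pale wooden plate 8 mm thick, wood side down at the start; leave it so. The point is its centre, half-way up; x along its length, z up. It starts flat on the table beyond or beside the row, its length roughly across the robot's view.
- dressing_center (a point): Loose small pale-green dressing stone, 55 x 32 x 25 mm (along its own x, y, z), about 80 g. The point is its centre, half-way up; x along its length, z up. It starts flat on the table beyond or beside the row.
- base_left: Fixed stone base, the robot's leftmost (+y) of three about 110 mm apart: a beech plank 156 x 46 x 10 mm on a 4 mm mat, with a black rubber pad 132 x 42 mm, its top 12 mm above the origin. At the far end a dark end stop begins 74 mm from the origin and rises 6 mm above the pad. Origin: underside, below the pad's centre; x along the base towards the stop (away from the robot), z up.
- base_mid: Fixed stone base, the middle one of three about 110 mm apart: a beech plank 156 x 46 x 10 mm on a 4 mm mat, with a black rubber pad 132 x 42 mm, its top 12 mm above the origin. At the far end a dark end stop begins 74 mm from the origin and rises 6 mm above the pad. Origin: underside, below the pad's centre; x along the base towards the stop (away from the robot), z up.
- base_right: Fixed stone base, the robot's rightmost (-y) of three about 110 mm apart: a beech plank 156 x 46 x 10 mm on a 4 mm mat, with a black rubber pad 132 x 42 mm, its top 12 mm above the origin. At the far end a dark end stop begins 74 mm from the origin and rises 6 mm above the pad. Origin: underside, below the pad's centre; x along the base towards the stop (away from the robot), z up.
- strop: Fixed strop: a wooden block 220 x 60 x 20 mm faced with brown leather (24 mm high in all). It lies beside the row, at its left or its right end, its length pointing away from the robot. Origin: centre of its underside.
- tool_tray: Fixed dark wooden tray 240 x 86 mm, 22 mm high, with three carving tools lying in it (up to 27 mm high). It lies beside the row at the end opposite to the strop. Origin: centre of its underside.
- bird: Small carved wooden bird on a dark foot 70 x 42 mm, about 95 mm long over all and 59 mm high, loose, standing among the stones; not to be moved. Origin: centre of its underside; x axis along it, towards the beak.
Things that resemble listed ones, but are neither listed nor needed, are in the scene too. Leave any purple look-alike of the part that bears fine_center alone.

How it is judged:
At the end, for the whole second after the job is handed in: Fine stone on the end base next to the strop, coarse on that next to the tray, medium between: each flat, within 12 mm along, 11 mm across and 0.15 rad of its pad. Dressing stone flat on the fine stone, within 35 mm along and 12 mm across of its centre. All at rest, fine stone wood down (((world y of strop above 0 m and x of fine_center in the frame of base_left between -0.012 and 0.012 m and y of fine_center in the frame of base_left between -0.011 and 0.011 m and z of fine_center in the frame of base_left between 0.018 and 0.028 m and angle between the x axis of fine_center and the x axis of base_left, either way round below 0.15 rad and angle between each of fine_center, coarse_center's own z axis and vertical below 0.1 rad and x of coarse_center in the frame of base_right between -0.012 and 0.012 m and y of coarse_center in the frame of base_right between -0.011 and 0.011 m and z of coarse_center in the frame of base_right between 0.018 and 0.028 m and angle between the x axis of coarse_center and the x axis of base_right, either way round below 0.15 rad) or (world y of strop below 0 m and x of fine_center in the frame of base_right between -0.012 and 0.012 m and y of fine_center in the frame of base_right between -0.011 and 0.011 m and z of fine_center in the frame of base_right between 0.018 and 0.028 m and angle between the x axis of fine_center and the x axis of base_right, either way round below 0.15 rad and angle between each of fine_center, coarse_center's own z axis and vertical below 0.1 rad and x of coarse_center in the frame of base_left between -0.012 and 0.012 m and y of coarse_center in the frame of base_left between -0.011 and 0.011 m and z of coarse_center in the frame of base_left between 0.018 and 0.028 m and angle between the x axis of coarse_center and the x axis of base_left, either way round below 0.15 rad)) and x of medium_center in the frame of base_mid between -0.012 and 0.012 m and y of medium_center in the frame of base_mid between -0.011 and 0.011 m and z of medium_center in the frame of base_mid between 0.018 and 0.028 m and angle between the x axis of medium_center and the x axis of base_mid, either way round below 0.15 rad and angle between each of medium_center, dressing_center's own z axis and vertical below 0.1 rad and x of dressing_center in the frame of fine_center between -0.035 and 0.035 m and y of dressing_center in the frame of fine_center between -0.012 and 0.012 m and z of dressing_center in the frame of fine_center between 0.0195 and 0.0275 m and linear speed of each of coarse, medium, fine, dressing below 0.01 m/s); the robot touches nothing.
It fails at once if a stone is dropped (falls freely faster than 0.7 m/s, about 25 mm) ((contact force between coarse and anything else below 0.02 N and linear speed of coarse above 0.7 m/s) or (contact force between medium and anything else below 0.02 N and linear speed of medium above 0.7 m/s) or (contact force between fine and anything else below 0.02 N and linear speed of fine above 0.7 m/s) or (contact force between dressing and anything else below 0.02 N and linear speed of dressing above 0.7 m/s)).
It fails at once if the carved bird is moved by more than 20 mm or tipped (distance of bird from where it was at the start of the episode above 0.02 m or angle between bird's own z axis and vertical above 0.4 rad).
It also fails if it takes over 99 s, if anything falls off the work surface, if the arm or the gripper's body presses on something with over 40 N, if the wrist force passes 120 N, or if a joint passes its speed limit or range.

## Working session

There is one attempt and no reset: what is moved stays moved. The work goes in short steps, Python scripts to look and compute and a tool call to move; the robot and the scene stay as the last step left them, time stands still between calls to the robot, and variables do not carry over. Pictures are saved under pics/ and viewed, at most 14 in all, crops included, and the job is handed in when it is done.

Besides the shell and the picture viewer there is one more tool, called after "Call:" by a JSON object that holds its "api" and its "payload". arm_command: Moves the arm, as the interface text tells. Its arguments: {"type":"object","properties":{"series":{"type":"string"},"squeeze":{"type":"number"}},"required":["series"]}

```bash
mkdir -p pics; python3 - <<'E'
from bench import bot,get_image,get_calibration
import cv2,numpy as np
for n in("scene","top"):
    im=get_image(n);cv2.imwrite(f"pics/{n}0.png",cv2.resize(im[:,:,::-1],(800,600),interpolation=cv2.INTER_CUBIC))
    c=get_calibration(n);print(n,c['vfov'],c['cx'],c['cy'],np.round(c['R'],3).tolist(),np.round(c['t'],3))
s=bot.get_state();print(s)
E
```

```text
scene 43.70958853904387 281.0783998363403 208.91256407116023 [[-0.359, 0.933, 0.001], [0.784, 0.302, -0.542], [-0.507, -0.194, -0.84]] [ 0.216 -0.364  1.615]
top 49.16268958683838 272.7433603617946 213.89292677171161 [[-0.009, -1.0, -0.011], [-0.996, 0.01, -0.085], [0.085, 0.01, -0.996]] [-0.048  0.514  1.358]
{'clock': 0.1, 'joint_positions': array([-1.44338794e+00,  2.77080212e-01, -2.77203785e-02,  1.26803006e+00,
       -2.31481805e-05,  1.46742463e+00]), 'qvel': array([ 0.00068299, -0.00119467,  0.00183492,  0.00184514, -0.00073815,
        0.00071775]), 'effort': array([-2.41642165e-04, -4.46708250e+01,  2.96128660e+01,  8.47879361e-03,
       -1.26077330e-04,  6.09327969e-06]), 'ee_pos': array([ 0.14287149, -0.60772687,  0.23026809]), 'eef_rot': array([-3.13956680e+00, -1.86892319e-04,  2.30779921e-01]), 'wrist_force': array([-0.34753883, -0.85687491,  0.04792684]), 'torque': array([ 0.01974035, -0.01548992,  0.01885882]), 'grasp_force': 0.0, 'grip_width': 0.08525270077444487}
```

View pics/top0.png

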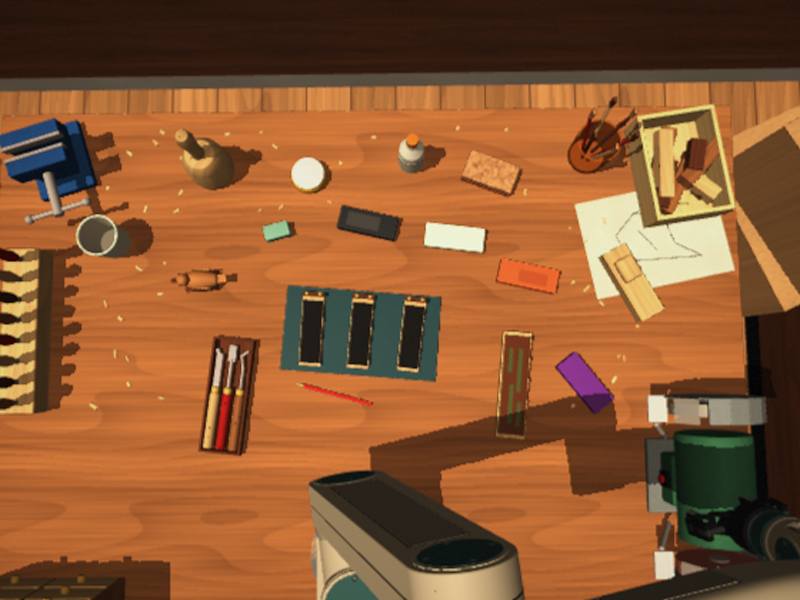

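View pics/scene0.png

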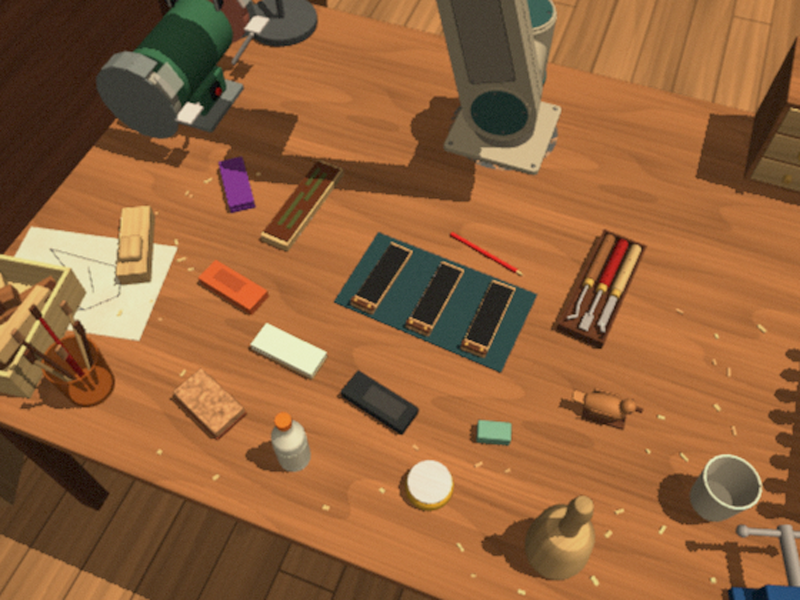

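Top picture (800x600): strop is right (515,385, -y), tray left (230,395). That puts coarse on base_left, medium on mid and fine on base_right.
Candidates:
- Coarse: dark block (368,222).
- Fine: white (455,237). The purple one (585,382) is the look-alike, and the white tin lid (308,175) is round.
- Medium: orange (528,275). The cork-like block (491,172) is a decoy.
- Dressing: green (278,231).

The bird is at (203,280).

```bash
cat > h.py <<'E'
from bench import bot,get_image,get_calibration
import cv2,numpy as np
def ray(c,uv,z):
    f=210/np.tan(np.radians(c['vfov'])/2);R=np.array(c['R']);t=np.array(c['t'])
    uv=np.atleast_2d(np.array(uv,float));d=np.c_[(uv[:,0]-c['cx'])/f,(uv[:,1]-c['cy'])/f,np.ones(len(uv))]@R
    o=-R.T@t;return o+d*((z-o[2])/d[:,2])[:,None]
def proj(c,X):
    f=210/np.tan(np.radians(c['vfov'])/2);p=np.atleast_2d(X)@np.array(c['R']).T+np.array(c['t'])
    return p[:,:2]/p[:,2:]*f+[c['cx'],c['cy']]
def rect(P):  # world xy pts-> centre, size, yaw of long axis
    (cx,cy),(w,h),a=cv2.minAreaRect((P[:,:2]*1000).astype(np.float32))
    if w<h:w,h,a=h,w,a+90
    return np.round([cx,cy,w,h,(a+90)%180-90],1)
E
python3 - <<'E'
from h import *
im=get_image("top");c=get_calibration("top")
cv2.imwrite("pics/crop1.png",cv2.resize(im[125:275,195:400,::-1],(800,585),interpolation=cv2.INTER_CUBIC))
f=210/np.tan(np.radians(c['vfov'])/2);print(f,-np.array(c['R']).T@c['t'])
hsv=cv2.cvtColor(im,cv2.COLOR_RGB2HSV)
for n,(x0,y0,x1,y1),z,m in [("coarse",(230,138,285,172),.022,hsv[...,2]<75),("medium",(342,175,398,210),.022,(hsv[...,0]<10)&(hsv[...,1]>185)&(hsv[...,2]>200)),("fine",(290,148,346,182),.022,hsv[...,1]<70),("green",(178,150,210,172),.025,(hsv[...,0]>40)&(hsv[...,0]<100)),("padL",(208,200,228,258),.016,hsv[...,2]<60),("padM",(240,200,264,258),.016,hsv[...,2]<60),("padR",(276,200,300,258),.016,hsv[...,2]<60)]:
    s=m[y0:y1,x0:x1].astype(np.uint8);k,l,st,ce=cv2.connectedComponentsWithStats(s)
    i=1+np.argmax(st[1:,4]);v,u=np.nonzero(l==i);P=ray(c,np.c_[u+x0,v+y0],z)
    print(n,rect(P),len(u),np.round(P.mean(0)*1000,1),(u.min()+x0,u.max()+x0,v.min()+y0,v.max()+y0))
E
```

```text
459.0746323939005 [ 0.39646095 -0.0666828   1.39620013]
coarse [691.5  -8.6 124.4  51.1  76.7] 489 [689.1 -13.   22. ] (np.int64(237), np.int64(278), np.int64(144), np.int64(168))
medium [ 575.8 -344.4  123.2   47.8   77.2] 597 [ 576.  -345.7   22. ] (np.int64(348), np.int64(390), np.int64(181), np.int64(204))
fine [ 659.  -191.3  125.7   50.5   82.9] 683 [ 659.1 -191.3   22. ] (np.int64(297), np.int64(339), np.int64(156), np.int64(176))
green [675.9 186.1  54.4  33.  -75.8] 193 [675.9 186.1  25. ] (np.int64(184), np.int64(203), np.int64(155), np.int64(168))
padL [461.8 110.6 130.3  47.8  -3.9] 595 [462.  111.1  16. ] (np.int64(210), np.int64(227), np.int64(210), np.int64(254))
padM [466.6   5.3 149.   46.   -5.5] 602 [457.6   7.8  16. ] (np.int64(244), np.int64(263), np.int64(206), np.int64(255))
padR [ 449.2 -100.4  128.3   44.2   -7.2] 571 [449.2 -98.5  16. ] (np.int64(279), np.int64(298), np.int64(214), np.int64(257))
```

View pics/crop1.png

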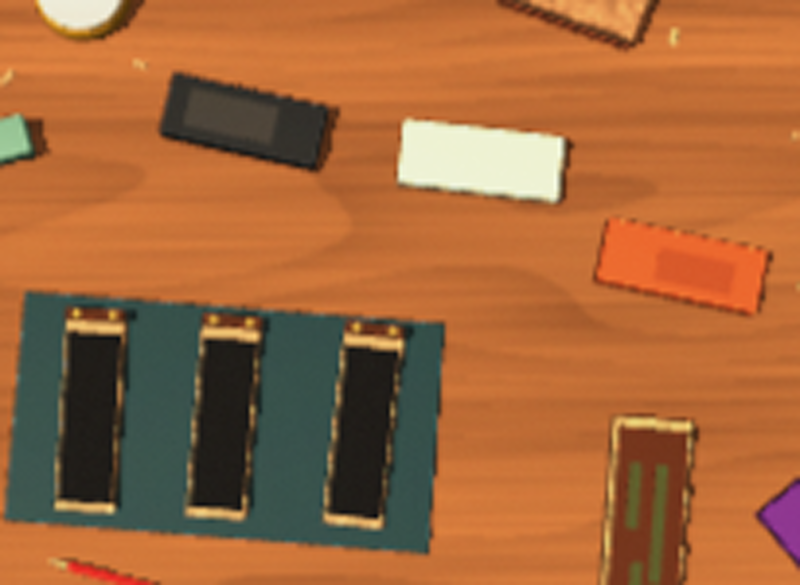

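Top crop: coarse (248,120), fine (482,160) and medium (682,265) all measure about 125x50 mm, as they should, and the green stone is about 54x33 mm. The pads' far ends lean a little right (yaw about -4 to -6°). I'm setting out for the coarse stone at (0.691,-0.010), rising first to clear the grinder.

Call:
{"api": "arm_command", "payload": {"series": "0 0 -0.05 0 0.085;0 0 -0.05 0 0.085;0.04 -0.027 0 0 0.085;0.04 -0.027 0 0 0.085;0.04 -0.027 0 0 0.085;0.04 -0.027 0 0 0.085;0.04 -0.027 0 0 0.085;0.04 -0.027 0 0 0.085;0.04 -0.027 0 0 0.085;0.04 -0.027 0 0 0.085;0.04 -0.027 0 0 0.085;0.04 -0.027 0 0 0.085", "squeeze": 60}}

```text
clock: 1.35
ee_pos: [0.4715, -0.2523, 0.3311]
eef_rot: [-3.142, 0.0, 0.231]
wrist_force: [0.5, 0.5, -0.7]
grip_width: 0.085
grasp_force: 0.0
```

Call:
{"api": "arm_command", "payload": {"series": "0.04 -0.027 0 0 0.085;0.04 -0.027 0 0 0.085;0.04 -0.027 0 0 0.085;0.04 -0.027 0 0 0.085;0.04 -0.027 0 0 0.085;0.04 -0.027 0 0 0.085;0 0 0.045 -8.5 0.085;0 0 0.045 -8.5 0.085;0 0 0 -8.5 0.085;0 0 0 -8.5 0.085;0 0 0 -8.5 0.085;0 0 0 -8.5 0.085"}}

```text
clock: 2.55
ee_pos: [0.6667, -0.0413, 0.2405]
eef_rot: [-3.14, 0.0, 1.127]
wrist_force: [-0.5, 0.0, -0.0]
grip_width: 0.0851
grasp_force: 0.0
```

Call:
{"api": "arm_command", "payload": {"series": "0 0 0 -8.5 0.085;0 0 0 -4.3 0.085;0 0 0 0 0.085;0 0 0 0 0.085"}}

```text
clock: 2.95
ee_pos: [0.667, -0.0414, 0.241]
eef_rot: [-3.141, 0.0, 1.343]
wrist_force: [-0.3, -0.5, -0.0]
grip_width: 0.085
grasp_force: 0.0
```

```bash
cat >> h.py <<'E'
def go(x,y,z=None,yaw=None):
    s=bot.get_state();p=s['ee_pos'];a=s['eef_rot'][2];dx,dy=x-p[0],y-p[1]
    print("t",round(s['clock'],2),"p",np.round(p,4),"rpy",np.round(np.degrees(s['eef_rot']),2),"w",round(s['grip_width'],4),"gf",round(s['grasp_force'],1))
    print("tx %.4f ty %.4f"%(dx*np.cos(a)+dy*np.sin(a),dx*np.sin(a)-dy*np.cos(a)),"tz %.4f"%(p[2]-z) if z is not None else "", "spin %.2f"%((np.degrees(a)-yaw+180)%360-180) if yaw is not None else "")
def snap(n,name):
    c=get_calibration(n);im=get_image(n);cv2.imwrite(f"pics/{name}.png",cv2.resize(im[:,:,::-1],(800,600),interpolation=cv2.INTER_CUBIC));return im,c
E
python3 - <<'E'
from h import *
go(.691,-.0095,0,77)
im,c=snap("wrist","w1")
for X in [(.691,-.0095,.022),(.659,-.191,.022)]:print(proj(c,X)*800/560)
print(bot.get_state()['joint_positions'])
E
```

```text
t 2.95 p [ 0.667  -0.0414  0.241 ] rpy [-179.96    0.     76.93] w 0.085 gf 0.0
tx 0.0365 ty 0.0162 tz 0.2410 spin -0.07
[[428.84786501 195.77298533]]
[[438.69153939 431.54182299]]
[-1.58718447e-01  3.49442522e-01  9.30547279e-02  1.31496504e+00
  1.98499209e-06  1.63994472e+00]
```

View pics/w1.png

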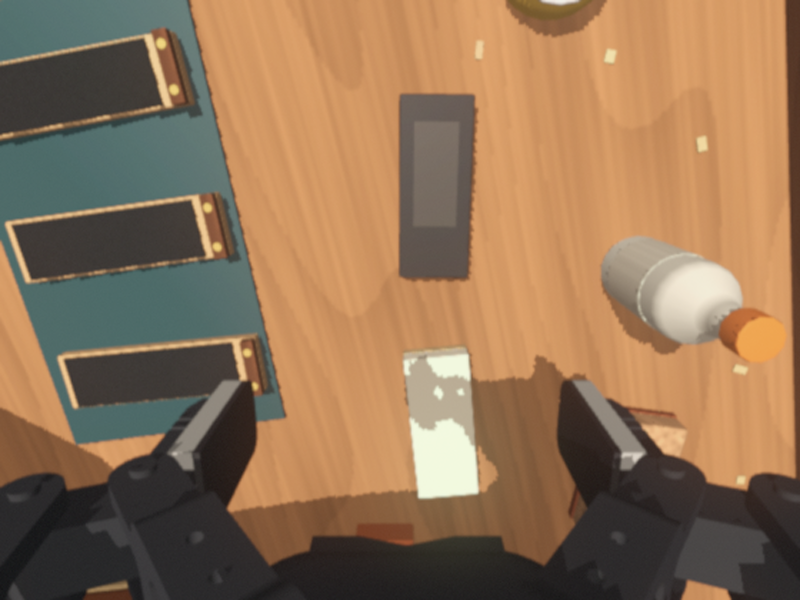

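Wrist view: coarse corners at (400,95),(475,95),(470,277),(399,276). Pad outlines: mid (15,222)-(190,199)-(198,255)-(30,280), right (65,358)-(232,344)-(240,394)-(77,405). The fine stone is at (440,420).

```bash
python3 - <<'E'
from h import *
c=get_calibration("wrist");print(c.keys())
for n,q,z in [("coarse",[(400,95),(475,95),(470,277),(399,276)],.022),("mid",[(15,222),(190,199),(198,255),(30,280)],.016),("right",[(65,358),(232,344),(240,394),(77,405)],.016),("fine",[(404,358),(469,351),(478,494),(418,498)],.022)]:
    P=ray(c,np.array(q)*.7,z);print(n,rect(P),np.round(P.mean(0)*1000,1))
E
```

```text
dict_keys(['vfov', 'cx', 'cy', 'R', 't'])
coarse [697.2  -7.  122.9  51.2  76.4] [696.6  -6.9  22. ]
mid [459.6  11.2 131.3  42.6  -5.8] [459.6  11.9  16. ]
right [452.8 -95.9 131.3  42.2  -8.8] [452.7 -96.4  16. ]
fine [ 662.6 -188.8  127.3   49.5   82.2] [ 662.6 -188.9   22. ]
```

Call:
{"api": "arm_command", "payload": {"series": "0.037 0.018 0 -0.5 0.085;0 0 0.045 0 0.085;0 0 0.045 0 0.085;0 0 0.045 0 0.085;0 0 0 0 0.085;0 0 0 0 0.085"}}

```text
clock: 3.6
ee_pos: [0.6923, -0.0094, 0.1059]
eef_rot: [-3.139, 0.0, 1.352]
wrist_force: [0.3, -0.5, 0.5]
grip_width: 0.0849
grasp_force: 0.0
```

```bash
python3 - <<'E'
from h import *
go(.693,-.0085,0,76.5)
im,c=snap("wrist","w2")
E
```

```text
t 3.6 p [ 0.6923 -0.0094  0.1059] rpy [-1.7986e+02  1.0000e-02  7.7490e+01] w 0.0849 gf 0.0
tx 0.0010 ty 0.0005 tz 0.1059 spin 0.99
```

View pics/w2.png

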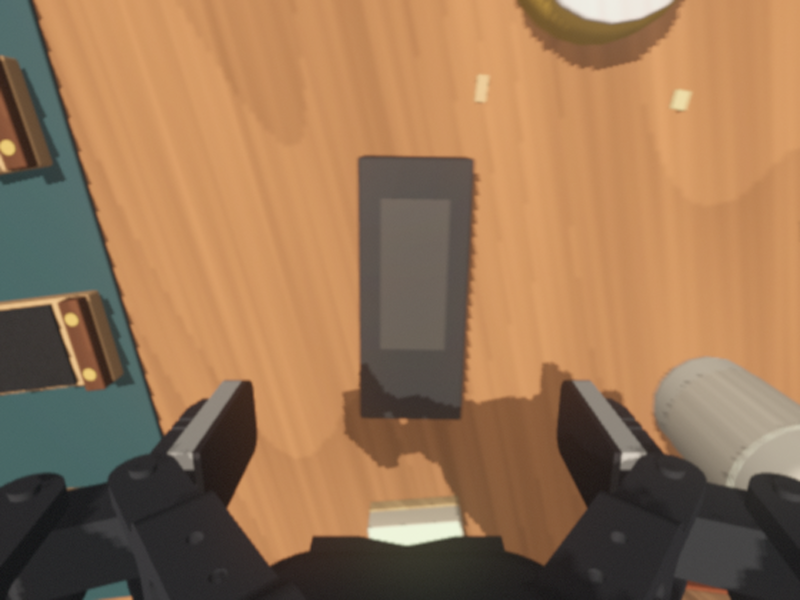

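Coarse corners (360,157),(473,158),(462,418),(361,417). It sits between the fingers with the bottle well clear.

```bash
python3 - <<'E'
from h import *
c=get_calibration("wrist")
P=ray(c,np.array([(360,157),(473,158),(462,418),(361,417)])*.7,.022);print(rect(P),P.mean(0))
go(*P.mean(0)[:2],0.0,rect(P)[4])
E
```

```text
[699.4  -7.2 124.6  50.   76.8] [ 0.69951604 -0.00724345  0.022     ]
t 3.65 p [ 0.6943 -0.0097  0.1083] rpy [ 1.7986e+02 -2.0000e-02  7.7490e+01] w 0.0849 gf 0.0
tx 0.0035 ty 0.0046 tz 0.1083 spin 0.69
```

Call:
{"api": "arm_command", "payload": {"series": "0.003 0.005 0.03 0.7 0.085;0 0 0.04 0 0.085;0 0 0.025 0 0.085;0 0 0.008 0 0.085;0 0 0 0 0.045;0 0 0 0 0.04;0 0 0 0 0.04;0 0 0 0 0.04;0 0 0 0 0.04;0 0 0 0 0.04"}}

```text
clock: 4.65
ee_pos: [0.7012, -0.0079, 0.0068]
eef_rot: [3.136, -0.001, 1.341]
wrist_force: [-0.7, 0.6, 7.1]
grip_width: 0.0486
grasp_force: 65.6
```

Call:
{"api": "arm_command", "payload": {"series": "0 0 -0.02 0 0.04;0 0 -0.04 0 0.04;0 0 -0.05 0 0.04;0 0 -0.02 -8.5 0.04;0 0 0 -8.5 0.04;0 0 0 -8.5 0.04;0 0 0 -8.5 0.04;0 0 0 -8.5 0.04;0 0 0 -8.5 0.04;0 0 0 -8.5 0.04;0 0 0 -8.5 0.04;0 0 0 -8.5 0.04"}}

```text
clock: 5.85
ee_pos: [0.6985, -0.0077, 0.1336]
eef_rot: [3.141, 0.0, 2.682]
wrist_force: [-0.7, 1.3, -3.2]
grip_width: 0.0484
grasp_force: 64.6
```

Call:
{"api": "arm_command", "payload": {"series": "0 0 0 -8.5 0.04;0 0 0 -8.5 0.04;0 0 0 -5.5 0.04;0.04 -0.03 0 0 0.04;0.04 -0.03 0 0 0.04;0.04 -0.03 0 0 0.04;0 -0.03 0 0 0.04;0 0 0 0 0.04;0 0 0 0 0.04"}}

```text
clock: 6.75
ee_pos: [0.5705, -0.1192, 0.1341]
eef_rot: [3.141, 0.002, 3.067]
wrist_force: [0.5, 0.1, -3.0]
grip_width: 0.0483
grasp_force: 64.6
```

```bash
python3 - <<'E'
from h import *
go(.465,.113,0,176)
im,c=snap("wrist","w3")
E
```

```text
t 6.75 p [ 0.5705 -0.1192  0.1341] rpy [1.7999e+02 1.0000e-01 1.7574e+02] w 0.0483 gf 64.6
tx 0.1225 ty 0.2237 tz 0.1341 spin -0.26
```

View pics/w3.png

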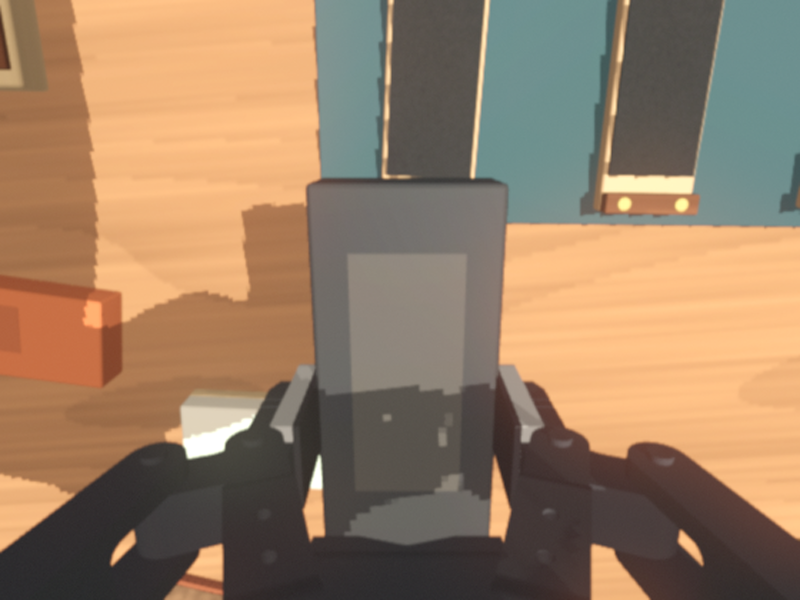

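The held coarse stone is centred between the fingers. I shifted in the wrong y direction; it hit nothing. Now going to the left base, back and higher, to see the whole pad.

Call:
{"api": "arm_command", "payload": {"series": "0 0.04 -0.02 0 0.04;0 0.045 -0.02 0 0.04;0 0.045 -0.01 0 0.04;0 0.045 0 0 0.04;-0.01 0.045 0 0 0.04;-0.03 0.005 0 0 0.04;-0.01 0 0 0 0.04;0 0 0 0 0.04;0 0 0 0 0.04"}}

```text
clock: 7.7
ee_pos: [0.6357, 0.1023, 0.1829]
eef_rot: [-3.141, -0.002, 3.069]
wrist_force: [0.5, 0.1, -3.1]
grip_width: 0.0483
grasp_force: 64.7
```

```bash
python3 - <<'E'
from h import *
go(.465,.113,0,176)
im,c=snap("wrist","w4")
np.save("c4.npy",c,allow_pickle=True)
E
```

```text
t 7.7 p [0.6357 0.1023 0.1829] rpy [-1.7999e+02 -1.0000e-01  1.7583e+02] w 0.0483 gf 64.7
tx 0.1710 ty -0.0018 tz 0.1829 spin -0.17
```

View pics/w4.png

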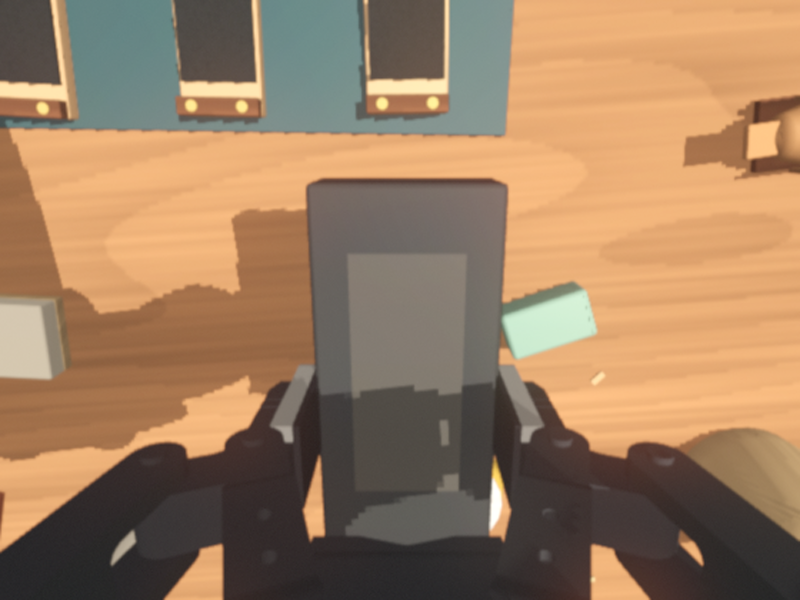

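Left pad's far end is at (408,80), bird at (780,140), green stone at (548,320). Closing in, then measuring the pad by colour with a size check.

Call:
{"api": "arm_command", "payload": {"series": "0.03 0 0 0 0.04;0.04 0 0 0 0.04;0 0 0 0 0.04;0 0 0 0 0.04"}}

```text
clock: 8.15
ee_pos: [0.5645, 0.1068, 0.1832]
eef_rot: [-3.141, -0.001, 3.068]
wrist_force: [0.3, 0.3, -2.4]
grip_width: 0.0484
grasp_force: 64.7
```

```bash
cat >> h.py <<'E'
def comp(im,c,X,mask,z):
    m=mask(cv2.cvtColor(im,cv2.COLOR_RGB2HSV).astype(int)).astype(np.uint8);k,l=cv2.connectedComponents(m,connectivity=4)
    u,v=proj(c,X)[0].round().astype(int)
    if not(0<=u<560 and 0<=v<420): return print("out of view",u,v)
    w=l[max(v-6,0):v+7,max(u-6,0):u+7];w=w[w>0]
    if not len(w): return print("no mask",u,v,cv2.cvtColor(im,cv2.COLOR_RGB2HSV)[v,u])
    yy,xx=np.nonzero(l==np.bincount(w).argmax());P=ray(c,np.c_[xx,yy],z)
    print("px",(u,v),"rect",rect(P),"mean",np.round(P.mean(0)*1000,1)[:2],"box",xx.min(),xx.max(),yy.min(),yy.max());return rect(P)
black=lambda h:(h[...,2]<95)&(h[...,1]<90)
E
python3 - <<'E'
from h import *
go(.465,.113,0,176)
im,c=snap("wrist","w5")
for X in [(.47,.113,.016),(.465,.008,.016)]: comp(im,c,X,black,.016)
E
```

```text
t 8.15 p [0.5645 0.1068 0.1832] rpy [-1.7999e+02 -6.0000e-02  1.7579e+02] w 0.0484 gf 64.7
tx 0.0997 ty -0.0011 tz 0.1832 spin -0.21
px (np.int64(283), np.int64(69)) rect [505.7  98.2  89.9  77.   37.3] mean [492.6 102.8] box 218 339 39 128
px (np.int64(153), np.int64(73)) rect [462.1  11.3  98.8  39.7  -5.3] mean [457.7  11.5] box 125 183 0 131
```

View pics/w5.png

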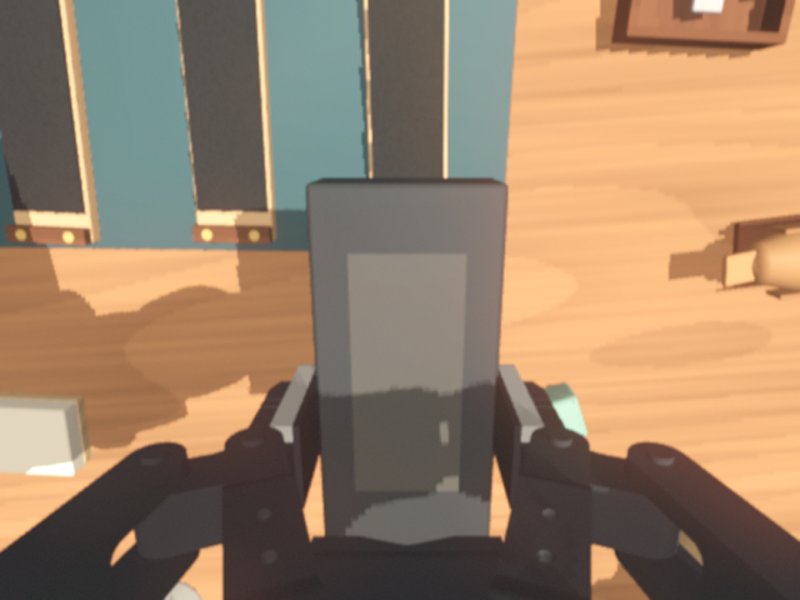

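Pad edges — w4: left pad far corners (369,79),(446,80). w5: left pad sides (369,0)-(372,178) and (446,0)-(443,178), mid far corners (196,213),(265,211), right far corners (10,214),(80,212). Held stone's front top edge (310,187)-(506,187).

```bash
python3 - <<'E'
from h import *
c4=np.load("c4.npy",allow_pickle=True).item();c=get_calibration("wrist")
w=lambda c,q,z:np.round(ray(c,np.array(q)*.7,z)*1000,1)[:,:2]
print("L far w4",w(c4,[(369,79),(446,80)],.016).tolist())
A=w(c,[(369,0),(372,178),(446,0),(443,178)],.016);print("L sides",A.tolist())
B=w(c,[(177,0),(196,213),(258,0),(265,211)],.016);print("M",B.tolist())
C=w(c,[(10,214),(80,212),(57,0)],.016);print("R",C.tolist())
p=bot.get_state()['ee_pos'];print(p)
for dz in(.015,.019):print("stone front",w(c,[(310,187),(506,187)],p[2]+dz).tolist())
E
```

```text
L far w4 [[529.6, 89.3], [533.2, 132.0]]
L sides [[421.4, 97.7], [514.3, 90.6], [424.5, 138.7], [517.4, 132.1]]
M [[413.8, -4.8], [526.8, -16.2], [417.0, 38.4], [528.7, 25.1]]
R [[519.1, -127.1], [521.0, -85.1], [409.0, -68.8]]
[0.56624498 0.10684363 0.18374717]
stone front [[504.2, 88.1], [507.7, 135.2]]
stone front [[503.9, 88.9], [507.3, 134.5]]
```

Bases (mm, yaw): L (465.5,115.3) -4.3°, M (462,11.4) -6°, R (454.7,-97) -8°. The wrist and top readings agree to within a few mm. Placing the coarse stone on L.

Call:
{"api": "arm_command", "payload": {"series": "0.05 0.001 0 0 0.04;0.05 0 0 0 0.04;0.002 0 0 0 0.04;0 0 0.04 0 0.04;0 0 0.04 0 0.04;0 0 0.04 0 0.04;0 0 0.025 0 0.04;0 0 0.01 0 0.04;0 0 0 0 0.04;0 0 0 0 0.04"}}

```text
clock: 9.2
ee_pos: [0.467, 0.1158, 0.0296]
eef_rot: [3.141, 0.003, 3.068]
wrist_force: [-0.3, 0.2, -3.1]
grip_width: 0.0481
grasp_force: 64.6
```

Call:
{"api": "arm_command", "payload": {"series": "0 0 0.004 0 0.04;0 0 0.002 0 0.04;0 0 0 0 0.04"}}

```text
clock: 9.5
ee_pos: [0.4654, 0.1158, 0.0229]
eef_rot: [3.141, 0.001, 3.069]
wrist_force: [0.6, -0.1, -1.7]
grip_width: 0.0484
grasp_force: 64.7
```

Call:
{"api": "arm_command", "payload": {"series": "-0.0005 0 0.0015 0 0.04;0 0 0.0015 0 0.04;0 0 0 0 0.04"}}

```text
clock: 9.8
ee_pos: [0.4655, 0.1158, 0.0227]
eef_rot: [3.141, -0.0, 3.069]
wrist_force: [-9.3, -1.6, 25.0]
grip_width: 0.0488
grasp_force: 67.9
```

Call:
{"api": "arm_command", "payload": {"series": "0 0 -0.0015 0 0.04;0 0 0 0 0.052;0 0 0 0 0.056;0 0 0 0 0.07;0 0 0 0 0.085;0 0 -0.01 0 0.085;0 0 -0.04 0 0.085;0 0 -0.05 0 0.085;0 0 -0.05 0 0.085;0 0 0 0 0.085"}}

```text
clock: 10.8
ee_pos: [0.4715, 0.1164, 0.1791]
eef_rot: [3.139, 0.015, 3.069]
wrist_force: [1.5, -0.5, 0.7]
grip_width: 0.0848
grasp_force: 0.0
```

```bash
python3 - <<'E'
from h import *
go(.659,-.1895,0,82.5)
im,c=snap("top","t2");black2=lambda h:h[...,2]<75
comp(im,c,(.466,.115,.038),black2,.038)
im,c=snap("wrist","w6")
comp(im,c,(.466,.115,.038),black,.038);print(bot.get_state()['joint_positions'])
E
```

```text
t 10.8 p [0.4715 0.1164 0.1791] rpy [179.84   0.87 175.83] w 0.0848 gf 0.0
tx -0.2093 ty -0.2915 tz 0.1791 spin 93.33
px (np.int64(216), np.int64(230)) rect [252.4  13.8 658.2 337.2  -0.7] mean [300.   29.7] box 194 308 191 419
no mask 282 187 [ 14  36 133]
[ 1.08764688e-01  5.85446333e-02 -4.14363593e-01  1.09296897e+00
  3.86727625e-05  1.81630406e-01]
```

View pics/w6.png

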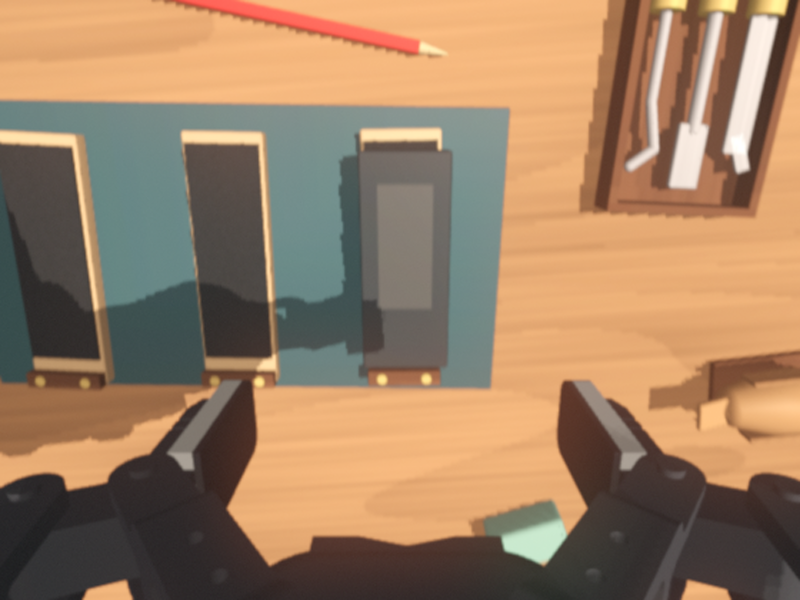

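Coarse stone on L: corners (360,151),(452,151),(446,368),(363,366). Mid pad corners (186,143),(262,147),(273,358),(206,356). Right pad: far corners (33,356),(98,360), near right (73,148).

```bash
python3 - <<'E'
from h import *
c=get_calibration("wrist");print(np.round(np.degrees(bot.get_state()['eef_rot']),2))
w=lambda q,z:np.round(ray(c,np.array(q)*.7,z)*1000,1)[:,:2]
for n,q,z in [("coarse",[(360,151),(452,151),(446,368),(363,366)],.038),("M",[(186,143),(262,147),(273,358),(206,356)],.016)]:
    P=ray(c,np.array(q)*.7,z);print(n,rect(P),w(q,z).tolist())
print("R",w([(33,356),(98,360),(73,148)],.016).tolist())
print("Lstop screws",w([(382,379),(426,379)],.022).tolist(),"L near plank end",w([(361,129),(441,129)],.014).tolist(),"L near pad",w([(363,142),(438,142)],.016).tolist())
E
```

```text
[179.95   0.28 175.82]
coarse [462.1 115.5 122.2  48.5  -4.4] [[399.6, 97.0], [403.1, 144.4], [524.9, 135.0], [520.1, 86.7]]
M [454.4  13.7 128.3  42.   -5.7] [[388.5, -0.8], [393.7, 40.9], [520.3, 28.3], [515.9, -13.4]]
R [[507.8, -121.3], [513.5, -81.4], [386.5, -64.0]]
Lstop screws [[536.9, 95.7], [539.0, 123.0]] L near plank end [[388.2, 96.6], [391.5, 140.9]] L near pad [[395.2, 97.2], [398.3, 138.7]]
```

Coarse lies within about 3 mm and 0.1° of pad L. Now the fine stone at (661,-190), yaw 82°.

Call:
{"api": "arm_command", "payload": {"series": "-0.0266 -0.0364 0 0 0.085;-0.0266 -0.0364 0 0 0.085;-0.0266 -0.0364 0 0 0.085;-0.0266 -0.0364 0 0 0.085;-0.0266 -0.0364 0 0 0.085;-0.0266 -0.0364 0 0 0.085;-0.0266 -0.0364 0 0 0.085;-0.0266 -0.0364 0 0 0.085;0 0 0 8.5 0.085;0 0 0 8.5 0.085;0 0 0 8.5 0.085;0 0 0 8.5 0.085"}}

```text
clock: 12.1
ee_pos: [0.6548, -0.1899, 0.1679]
eef_rot: [-3.14, -0.005, 2.469]
wrist_force: [-0.3, 0.1, 0.2]
grip_width: 0.0848
grasp_force: 0.0
```

Call:
{"api": "arm_command", "payload": {"series": "0 0 0.04 8.5 0.085;0 0 0.03 8.5 0.085;0 0 0 8.5 0.085;0 0 0 8.5 0.085;0 0 0 8.5 0.085;0 0 0 8.5 0.085;0 0 0 8.5 0.085;0 0 0 0 0.085;0 0 0 0 0.085;0 0 0 0 0.085"}}

```text
clock: 13.1
ee_pos: [0.6558, -0.19, 0.0999]
eef_rot: [-3.14, -0.0, 1.439]
wrist_force: [-0.8, 0.0, 0.8]
grip_width: 0.0854
grasp_force: 0.0
```

```bash
python3 - <<'E'
from h import *
im,c=snap("wrist","w7")
white=lambda h:(h[...,1]<75)&(h[...,2]>120)
r=comp(im,c,(.661,-.19,.022),white,.022)
if r is not None: go(r[0]/1e3,r[1]/1e3,.003,r[4])
E
```

```text
px (np.int64(291), np.int64(216)) rect [ 662.1 -189.6  124.    49.9   82.5] mean [ 662.7 -184.9] box 252 334 115 301
t 13.15 p [ 0.656  -0.1901  0.1002] rpy [-1.7994e+02 -2.0000e-02  8.2420e+01] w 0.0847 gf 0.0
tx 0.0013 ty 0.0060 tz 0.0972 spin -0.08
```

View pics/w7.png

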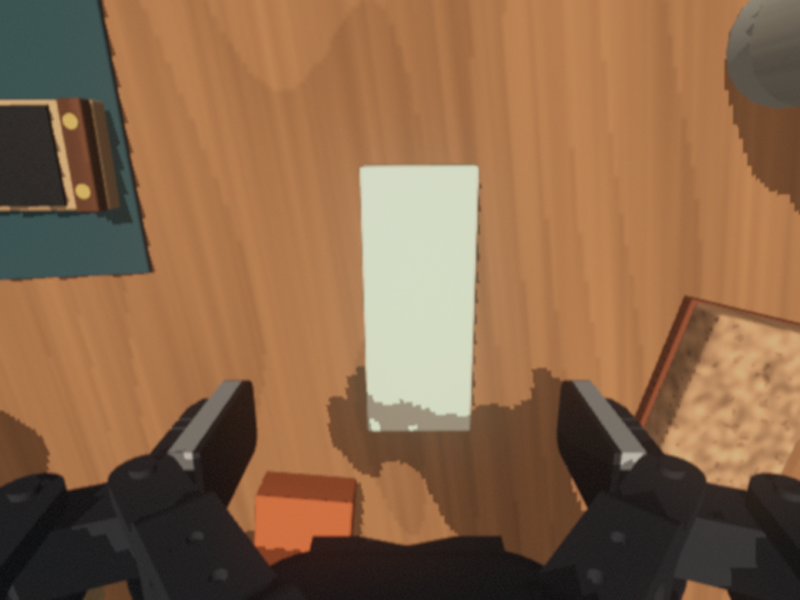

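Fine stone is at (420,300), measuring 124x50 mm with yaw 82.5°. The fingers are clear of the orange and cork blocks, so grasping.

Call:
{"api": "arm_command", "payload": {"series": "0.0015 0.006 0.03 0 0.085;0 0 0.035 0 0.085;0 0 0.025 0 0.085;0 0 0.007 0 0.085;0 0 0 0 0.045;0 0 0 0 0.04;0 0 0 0 0.04;0 0 0 0 0.04;0 0 0 0 0.04;0 0 0 0 0.04"}}

```text
clock: 14.15
ee_pos: [0.6644, -0.1903, 0.0062]
eef_rot: [3.138, 0.001, 1.437]
wrist_force: [0.1, -0.2, 5.9]
grip_width: 0.0486
grasp_force: 66.2
```

Call:
{"api": "arm_command", "payload": {"series": "0 0 -0.02 0 0.04;0 0 -0.04 0 0.04;0 0 -0.05 -8.5 0.04;0 0 0 -8.5 0.04;0 0 0 -8.5 0.04;0 0 0 -8.5 0.04;0 0 0 -8.5 0.04;0 0 0 -8.5 0.04;0 0 0 -8.5 0.04;0 0 0 -8.5 0.04;0 0 0 -8.5 0.04;0 0 0 -8.5 0.04"}}

```text
clock: 15.35
ee_pos: [0.6618, -0.1892, 0.1129]
eef_rot: [3.141, -0.002, 2.927]
wrist_force: [0.2, 0.2, -2.8]
grip_width: 0.0485
grasp_force: 65.1
```

```bash
python3 - <<'E'
from h import *
go(.4547,-.0967,.0195,172)
E
```

```text
t 15.35 p [ 0.6618 -0.1892  0.1129] rpy [ 1.7998e+02 -1.0000e-01  1.6768e+02] w 0.0485 gf 65.1
tx 0.2221 ty 0.0462 tz 0.0934 spin -4.32
```

Call:
{"api": "arm_command", "payload": {"series": "0.0446 0.0089 0 0 0.04;0.0446 0.0089 0 0 0.04;0.0446 0.0089 0 0 0.04;0.0446 0.0089 0 0 0.04;0.0446 0.0089 0 0 0.04;0 0 0 -4.3 0.04;0 0 0.03 0 0.04;0 0 0.03 0 0.04;0 0 0.02 0 0.04;0 0 0 0 0.04;0 0 0 0 0.04"}}

```text
clock: 16.45
ee_pos: [0.4542, -0.097, 0.0337]
eef_rot: [3.141, -0.001, 2.995]
wrist_force: [0.5, -0.4, -3.1]
grip_width: 0.0482
grasp_force: 65.0
```

```bash
python3 - <<'E'
from h import *
go(.4535,-.098,.0195,172)
im,c=snap("wrist","w8")
E
```

```text
t 16.45 p [ 0.4542 -0.097   0.0337] rpy [ 1.7998e+02 -7.0000e-02  1.7162e+02] w 0.0482 gf 65.0
tx 0.0006 ty -0.0011 tz 0.0142 spin -0.38
```

View pics/w8.png

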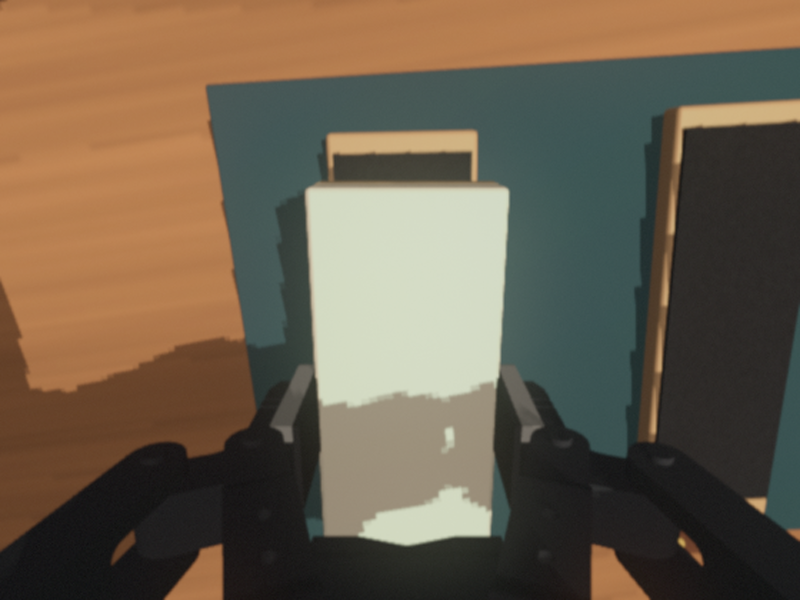

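Fine stone held over pad R. The pad's near edge at (333..471,153) is square to and centred with the stone's front edge (308..507,187).

```bash
python3 - <<'E'
from h import *
c=get_calibration("wrist")
P=ray(c,np.array([(333,153),(471,151)])*.7,.016)*1000;m=P.mean(0)
print(P.round(1).tolist(),"pad centre",m[:2]+66*np.array([np.cos(np.radians(-8)),np.sin(np.radians(-8))]))
print((ray(c,np.array([(308,187),(507,187)])*.7,bot.get_state()['ee_pos'][2]+.017)*1000).round(1).tolist())
E
```

```text
[[385.2, -109.2, 16.0], [390.6, -68.3, 16.0]] pad centre [453.26408744 -97.91527473]
[[392.0, -111.6, 51.5], [398.9, -64.9, 51.5]]
```

Call:
{"api": "arm_command", "payload": {"series": "0.003 0 0.005 -0.4 0.04;0 0 0.004 0 0.04;0 0 0.002 0 0.04;0 0 0 0 0.04"}}

```text
clock: 16.9
ee_pos: [0.4517, -0.0967, 0.0227]
eef_rot: [3.142, -0.0, 3.002]
wrist_force: [0.1, -0.3, -3.5]
grip_width: 0.0486
grasp_force: 65.1
```

Call:
{"api": "arm_command", "payload": {"series": "0 0 0.0015 0 0.04;0 0 0 0 0.04"}}

```text
clock: 17.1
ee_pos: [0.452, -0.0968, 0.0222]
eef_rot: [3.142, 0.0, 3.002]
wrist_force: [-2.3, 0.6, 4.7]
grip_width: 0.0485
grasp_force: 65.9
```

Contact at 8 N. Releasing, then rising and heading for the medium stone at about (578,-343), yaw 77°.

Call:
{"api": "arm_command", "payload": {"series": "0 0 0 0 0.052;0 0 0 0 0.056;0 0 0 0 0.07;0 0 0 0 0.085;0 0 -0.01 0 0.085;0 0 -0.04 0 0.085;0 0 -0.05 0 0.085;0 0 -0.03 0 0.085;0 0 0 0 0.085;0 0 0 0 0.085;0 0 0 0 0.085"}}

```text
clock: 18.2
ee_pos: [0.4507, -0.0964, 0.1504]
eef_rot: [3.141, -0.002, 3.002]
wrist_force: [0.5, 0.2, -0.8]
grip_width: 0.0847
grasp_force: 0.0
```

```bash
python3 - <<'E'
from h import *
white=lambda h:(h[...,1]<75)&(h[...,2]>120)
im,c=snap("wrist","w9")
comp(im,c,(.453,-.098,.038),white,.038)
go(.578,-.343,0,77)
im,c=snap("top","t3");comp(im,c,(.45,-.098,.038),white,.038)
E
```

```text
px (np.int64(283), np.int64(204)) rect [448.8 -91.2 136.4  60.7  -8. ] mean [448.5 -93.6] box 248 333 100 282
t 18.25 p [ 0.4504 -0.0963  0.1499] rpy [179.96  -0.18 172.02] w 0.085 gf 0.0
tx -0.1606 ty -0.2266 tz 0.1499 spin 95.02
no mask 288 235 [ 19  94 208]
```

Call:
{"api": "arm_command", "payload": {"series": "-0.0268 -0.0378 0 0 0.085;-0.0268 -0.0378 0 0 0.085;-0.0268 -0.0378 0 0 0.085;-0.0268 -0.0378 0 0 0.085;-0.0268 -0.0378 0 0 0.085;-0.0268 -0.0378 0 0 0.085;0 0 0 8.5 0.085;0 0 0 8.5 0.085;0 0 0 8.5 0.085;0 0 0 8.5 0.085;0 0 0 8.5 0.085;0 0 0 8.5 0.085"}}

```text
clock: 19.5
ee_pos: [0.5786, -0.343, 0.1491]
eef_rot: [-3.14, -0.003, 2.106]
wrist_force: [-0.7, 0.8, 0.4]
grip_width: 0.0845
grasp_force: 0.0
```

Call:
{"api": "arm_command", "payload": {"series": "0 0 0.025 8.5 0.085;0 0 0.02 8.5 0.085;0 0 0 8.5 0.085;0 0 0 8.5 0.085;0 0 0 8.5 0.085;0 0 0 1.5 0.085;0 0 0 0 0.085;0 0 0 0 0.085;0 0 0 0 0.085"}}

```text
clock: 20.4
ee_pos: [0.5795, -0.3436, 0.1061]
eef_rot: [-3.141, -0.0, 1.346]
wrist_force: [-0.9, -0.2, 0.4]
grip_width: 0.085
grasp_force: 0.0
```

```bash
python3 - <<'E'
from h import *
im,c=snap("wrist","w10")
orange=lambda h:(h[...,0]<11)&(h[...,1]>175)&(h[...,2]>60)
r=comp(im,c,(.578,-.343,.022),orange,.022)
if r is not None: go(r[0]/1e3,r[1]/1e3,.003,r[4])
E
```

```text
no mask 281 214 [ 10 169 210]
```

View pics/w10.png

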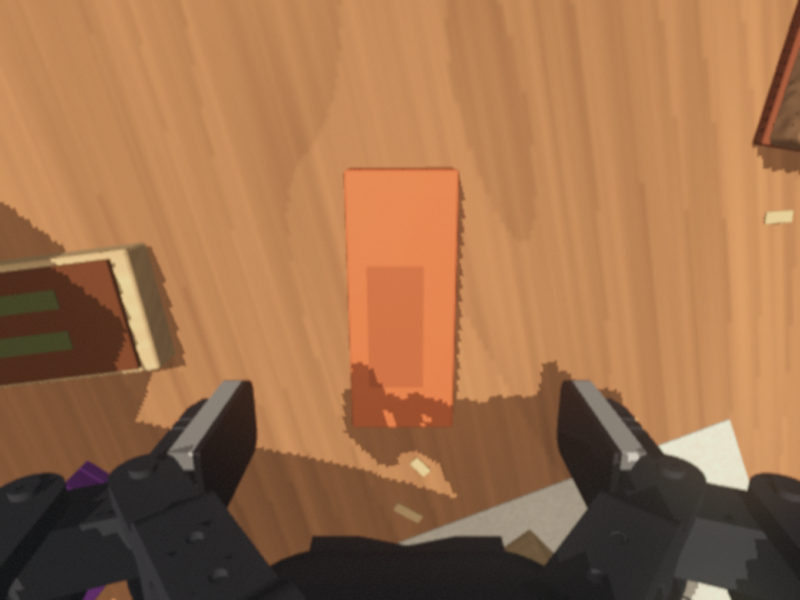

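Medium stone corners (345,170),(459,169),(453,427),(352,427), well between the fingers.

```bash
python3 - <<'E'
from h import *
c=get_calibration("wrist");P=ray(c,np.array([(345,170),(459,169),(453,427),(352,427)])*.7,.022);r=rect(P);print(r)
go(r[0]/1e3,r[1]/1e3,.003,r[4])
E
```

```text
[ 578.  -344.3  123.9   49.9   77.3]
t 20.45 p [ 0.5795 -0.3437  0.1062] rpy [-179.99   -0.     77.08] w 0.085 gf 0.0
tx -0.0010 ty -0.0014 tz 0.1032 spin -0.22
```

Call:
{"api": "arm_command", "payload": {"series": "-0.001 -0.001 0.035 -0.2 0.085;0 0 0.04 0 0.085;0 0 0.02 0 0.085;0 0 0.008 0 0.085;0 0 0 0 0.045;0 0 0 0 0.04;0 0 0 0 0.04;0 0 0 0 0.04;0 0 0 0 0.04;0 0 0 0 0.04"}}

```text
clock: 21.45
ee_pos: [0.58, -0.3456, 0.0056]
eef_rot: [3.138, 0.002, 1.348]
wrist_force: [-1.5, 0.7, 6.0]
grip_width: 0.0488
grasp_force: 66.3
```

Call:
{"api": "arm_command", "payload": {"series": "0 0 -0.02 0 0.04;0 0 -0.04 0 0.04;0 0 -0.05 -8.5 0.04;0 0 0 -8.5 0.04;0 0 0 -8.5 0.04;0 0 0 -8.5 0.04;0 0 0 -8.5 0.04;0 0 0 -8.5 0.04;0 0 0 -8.5 0.04;0 0 0 -8.5 0.04;0 0 0 -8.5 0.04;0 0 0 -8.5 0.04"}}

```text
clock: 22.65
ee_pos: [0.5777, -0.3438, 0.1124]
eef_rot: [3.141, -0.002, 2.838]
wrist_force: [-0.2, -0.2, -2.7]
grip_width: 0.0486
grasp_force: 65.2
```

Call:
{"api": "arm_command", "payload": {"series": "0 0 0 -8.5 0.04;0 0 0 -3.2 0.04;0 0 0 0 0.04"}}

```text
clock: 22.95
ee_pos: [0.5777, -0.3439, 0.1125]
eef_rot: [3.141, -0.001, 3.035]
wrist_force: [0.2, 0.7, -3.2]
grip_width: 0.0485
grasp_force: 65.2
```

```bash
python3 - <<'E'
from h import *
go(.461,.0105,.0335,174)
E
```

```text
t 22.95 p [ 0.5777 -0.3439  0.1125] rpy [ 1.7995e+02 -8.0000e-02  1.7392e+02] w 0.0485 gf 65.2
tx 0.1536 ty 0.3400 tz 0.0790 spin -0.08
```

Call:
{"api": "arm_command", "payload": {"series": "0.0192 0.0425 0 0 0.04;0.0192 0.0425 0 0 0.04;0.0192 0.0425 0 0 0.04;0.0192 0.0425 0 0 0.04;0.0192 0.0425 0 0 0.04;0.0192 0.0425 0 0 0.04;0.0192 0.0425 0 0 0.04;0.0192 0.0425 0 0 0.04;0 0 0.03 0 0.04;0 0 0.03 0 0.04;0 0 0.019 0 0.04;0 0 0 0 0.04"}}

```text
clock: 24.15
ee_pos: [0.4581, 0.0106, 0.0317]
eef_rot: [3.141, -0.007, 3.035]
wrist_force: [-0.8, 0.5, -3.4]
grip_width: 0.0482
grasp_force: 65.2
```

```bash
python3 - <<'E'
from h import *
go(.461,.0105,.0195,174)
im,c=snap("wrist","w11")
comp(im,c,(.398,.0175,.016),black,.016)
np.save("c11.npy",c,allow_pickle=True)
cv2.imwrite("pics/w11c.png",cv2.resize(im[40:180,180:400,::-1],(800,509),interpolation=cv2.INTER_CUBIC))
E
```

```text
t 24.15 p [0.4581 0.0106 0.0317] rpy [179.99  -0.38 173.88] w 0.0482 gf 65.2
tx -0.0029 ty 0.0002 tz 0.0122 spin -0.12
px (np.int64(286), np.int64(125)) rect [395.8  20.5   0.    0.    0. ] mean [395.8  20.5] box 292 292 119 119
```

View pics/w11c.png

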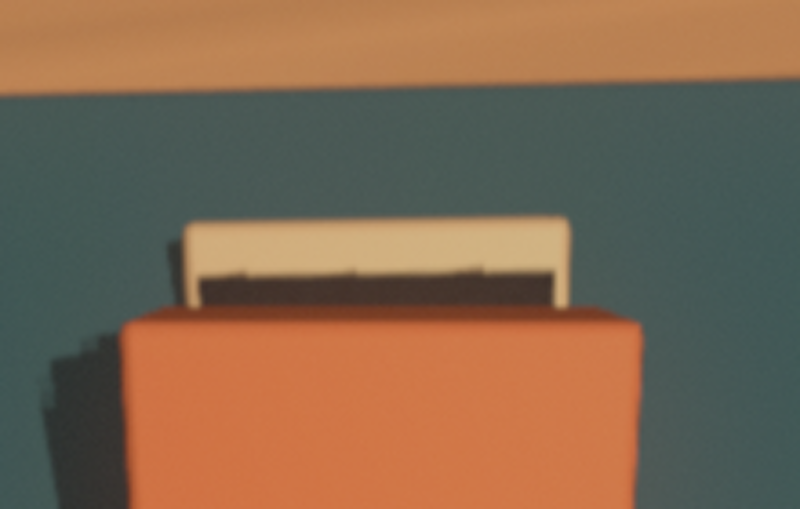

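Crop: pad M near edge (198,277)-(555,272), stone front edge (125,323)-(642,323). They are nearly parallel and centred.

```bash
python3 - <<'E'
from h import *
c=get_calibration("wrist");g=lambda q,z:ray(c,np.array(q)*.275+[180,40],z)*1000
P=g([(198,277),(555,272)],.016);e=np.array([np.cos(np.radians(-6)),np.sin(np.radians(-6))])
print(P.round(1)[:,:2].tolist(),"pad centre",P.mean(0)[:2]+66*e)
s=bot.get_state();Q=g([(125,323),(642,323)],s['ee_pos'][2]+.017);print(Q.round(1)[:,:2].tolist(),"stone",Q.mean(0)[:2]+62.5*e)
go(.461,.0105,.0195,174)
E
```

```text
[[393.7, -4.1], [397.7, 37.6]] pad centre [461.35570915   9.84969849]
[[396.3, -6.8], [401.5, 41.1]] stone [461.06656422  10.59856705]
t 24.2 p [0.4597 0.0103 0.0332] rpy [179.99  -0.22 173.88] w 0.0481 gf 65.2
tx -0.0012 ty 0.0004 tz 0.0137 spin -0.12
```

Aligned within 1 mm; lowering.

Call:
{"api": "arm_command", "payload": {"series": "0 0 0.005 0 0.04;0 0 0.004 0 0.04;0 0 0.002 0 0.04;0 0 0 0 0.04;0 0 0 0 0.04"}}

```text
clock: 24.7
ee_pos: [0.462, 0.0098, 0.0236]
eef_rot: [3.142, 0.001, 3.035]
wrist_force: [-0.1, -0.3, -2.9]
grip_width: 0.0487
grasp_force: 65.3
```

Call:
{"api": "arm_command", "payload": {"series": "0 0 0.0015 0 0.04;0 0 0 0 0.04"}}

```text
clock: 24.9
ee_pos: [0.4616, 0.0099, 0.0218]
eef_rot: [3.142, -0.0, 3.035]
wrist_force: [0.4, 0.4, -3.1]
grip_width: 0.0486
grasp_force: 65.3
```

Call:
{"api": "arm_command", "payload": {"series": "0 0 0.0015 0 0.04;0 0 0 0 0.04"}}

```text
clock: 25.1
ee_pos: [0.4617, 0.0099, 0.0216]
eef_rot: [3.142, -0.0, 3.036]
wrist_force: [-4.1, -0.7, 9.2]
grip_width: 0.048
grasp_force: 66.6
```

Call:
{"api": "arm_command", "payload": {"series": "0 0 0 0 0.052;0 0 0 0 0.056;0 0 0 0 0.07;0 0 0 0 0.085;0 0 -0.01 0 0.085;0 0 -0.04 0 0.085;0 0 -0.05 0 0.085;0 0 -0.03 0 0.085;0 0 0 0 0.085;0 0 0 0 0.085;0 0 0 0 0.085"}}

```text
clock: 26.2
ee_pos: [0.4605, 0.0101, 0.1494]
eef_rot: [3.142, -0.002, 3.036]
wrist_force: [-0.1, 1.2, -1.0]
grip_width: 0.0849
grasp_force: 0.0
```

Call:
{"api": "arm_command", "payload": {"series": "-0.0331 0.0336 0 0 0.085;-0.0331 0.0336 0 0 0.085;-0.0331 0.0336 0 0 0.085;-0.0331 0.0336 0 0 0.085;-0.0331 0.0336 0 0 0.085;-0.0331 0.0336 0 0 0.085;0 0 0 8.5 0.085;0 0 0 8.5 0.085;0 0 0 8.5 0.085;0 0 0 8.5 0.085;0 0 0 8.5 0.085;0 0 0 8.5 0.085"}}

```text
clock: 27.4
ee_pos: [0.6788, 0.1891, 0.1473]
eef_rot: [-3.137, -0.002, 2.139]
wrist_force: [0.6, -0.1, -0.5]
grip_width: 0.0847
grasp_force: 0.0
```

Call:
{"api": "arm_command", "payload": {"series": "0 0 0.02 8.5 0.085;0 0 0.02 8.5 0.085;0 0 0 1.7 0.085;0 0 0 0 0.085;0 0 0 0 0.085;0 0 0 0 0.085"}}

```text
clock: 28.0
ee_pos: [0.6813, 0.1895, 0.1114]
eef_rot: [3.14, 0.0, 1.82]
wrist_force: [-0.2, -0.1, 0.4]
grip_width: 0.0849
grasp_force: 0.0
```

```bash
python3 - <<'E'
from h import *
im,c=snap("wrist","w12")
green=lambda h:(h[...,0]>40)&(h[...,0]<100)&(h[...,1]>40)
r=comp(im,c,(.681,.189,.025),green,.025)
if r is not None: go(r[0]/1e3,r[1]/1e3,.003,r[4])
E
```

```text
px (np.int64(282), np.int64(213)) rect [680.6 192.4   1.    1.   60.4] mean [680.6 192.6] box 282 284 207 208
t 28.05 p [0.6813 0.1895 0.1115] rpy [1.7989e+02 1.0000e-02 1.0428e+02] w 0.0849 gf 0.0
tx 0.0030 ty 0.0001 tz 0.1085 spin 43.88
```

```bash
python3 - <<'E'
from h import *
im=cv2.resize(cv2.imread("pics/w12.png"),(560,420),interpolation=cv2.INTER_AREA)[:,:,::-1].copy();c=get_calibration("wrist")
h=cv2.cvtColor(im,cv2.COLOR_RGB2HSV)
print(h[213,200:380:12].tolist());print(h[120:300:15,282].tolist())
g=lambda h:(h[...,0]>28)&(h[...,0]<110)&(h[...,2]>70)
r=comp(im,c,(.681,.189,.025),g,.025)
if r is not None: go(r[0]/1e3,r[1]/1e3,.003,r[4])
E
```

```text
[[14, 139, 198], [14, 138, 199], [14, 138, 196], [14, 136, 191], [14, 137, 192], [63, 40, 185], [64, 40, 193], [64, 40, 193], [64, 40, 193], [14, 136, 182], [14, 136, 190], [14, 138, 190], [13, 138, 191], [14, 139, 189], [14, 135, 213]]
[[13, 138, 194], [13, 139, 193], [13, 138, 186], [14, 135, 181], [64, 39, 194], [65, 41, 194], [63, 39, 194], [64, 41, 193], [63, 39, 191], [14, 138, 183], [13, 138, 183], [14, 142, 180]]
px (np.int64(282), np.int64(213)) rect [679.1 190.7  56.2  30.3 -74.9] mean [679.1 191.5] box 256 303 168 249
t 28.05 p [0.6813 0.1895 0.1115] rpy [1.7989e+02 1.0000e-02 1.0428e+02] w 0.0849 gf 0.0
tx 0.0017 ty -0.0018 tz 0.1085 spin 179.18
```

Green stone measured 56x30 mm at (679,191), yaw 105°, as expected. Grasping.

Call:
{"api": "arm_command", "payload": {"series": "0.0015 -0.002 0.035 -0.8 0.085;0 0 0.04 0 0.085;0 0 0.022 0 0.085;0 0 0.007 0 0.085;0 0 0 0 0.045;0 0 0 0 0.025;0 0 0 0 0.022;0 0 0 0 0.022;0 0 0 0 0.022;0 0 0 0 0.022;0 0 0 0 0.022", "squeeze": 45}}

```text
clock: 29.15
ee_pos: [0.6801, 0.1907, 0.0086]
eef_rot: [3.138, 0.0, 1.833]
wrist_force: [-0.2, 0.8, 5.7]
grip_width: 0.031
grasp_force: 46.8
```

Call:
{"api": "arm_command", "payload": {"series": "0 0 -0.02 0 0.022;0 0 -0.04 0 0.022;0 0 -0.05 -8.5 0.022;0 0 -0.03 -8.5 0.022;0 0 0 -8.5 0.022;0 0 0 -8.5 0.022;0 0 0 -8.5 0.022;0 0 0 -8.5 0.022;0 0 0 -8.5 0.022;0 0 0 -7.5 0.022;0 0 0 0 0.022"}}

```text
clock: 30.25
ee_pos: [0.6777, 0.1902, 0.146]
eef_rot: [-3.141, -0.001, 3.002]
wrist_force: [-0.3, 0.7, -0.5]
grip_width: 0.0307
grasp_force: 46.1
```

```bash
python3 - <<'E'
from h import *
go(.453,-.0975,.055,172)
E
```

```text
t 30.25 p [0.6777 0.1902 0.146 ] rpy [-1.7998e+02 -5.0000e-02  1.7201e+02] w 0.0307 gf 46.1
tx 0.1826 ty -0.3162 tz 0.0910 spin 0.01
```

Call:
{"api": "arm_command", "payload": {"series": "0.0228 -0.0395 0 0 0.022;0.0228 -0.0395 0 0 0.022;0.0228 -0.0395 0 0 0.022;0.0228 -0.0395 0 0 0.022;0.0228 -0.0395 0 0 0.022;0.0228 -0.0395 0 0 0.022;0.0228 -0.0395 0 0 0.022;0.0228 -0.0395 0 0 0.022;0 0 0.035 0 0.022;0 0 0 0 0.022;0 0 0 0 0.022;0 0 0 0 0.022"}}

```text
clock: 31.45
ee_pos: [0.4549, -0.097, 0.1124]
eef_rot: [-3.141, 0.002, 3.003]
wrist_force: [0.9, -0.2, -1.2]
grip_width: 0.0312
grasp_force: 46.0
```

```bash
python3 - <<'E'
from h import *
im,c=snap("wrist","w13")
go(.453,-.0975,.055,172)
E
```

```text
t 31.5 p [ 0.4552 -0.097   0.1125] rpy [-1.7998e+02  1.2000e-01  1.7207e+02] w 0.0308 gf 46.0
tx 0.0021 ty -0.0008 tz 0.0575 spin 0.07
```

View pics/w13.png

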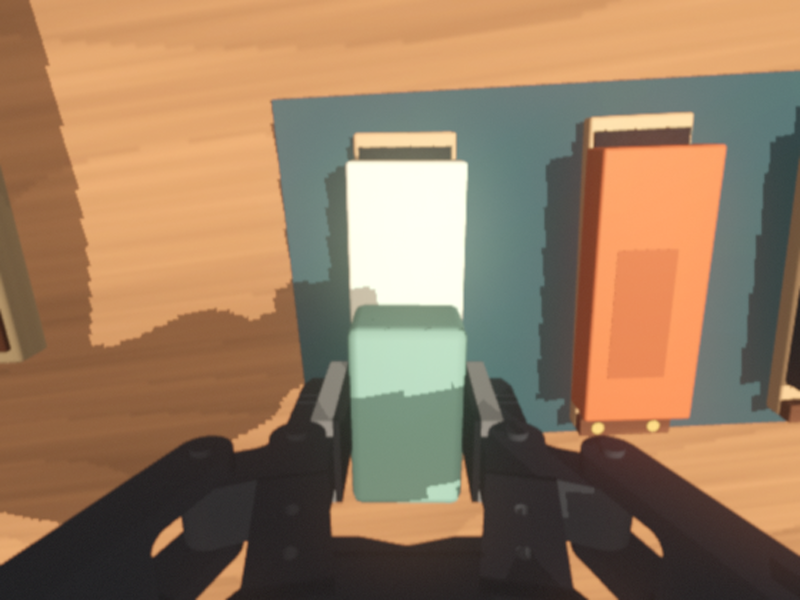

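Fine stone's near edge (347,162)-(467,162), with pad R's near strip evenly visible beyond it. Medium top face (604,148),(726,144),(692,417),(583,419) lies on its pad. Green stone is held square at (408,400).

```bash
python3 - <<'E'
from h import *
c=get_calibration("wrist");g=lambda q,z:ray(c,np.array(q)*.7,z)*1000
v=lambda a:np.array([np.cos(np.radians(a)),np.sin(np.radians(a))])
F=g([(347,162),(467,162)],.038);print(F.round(1).tolist(),"fine",F.mean(0)[:2]+62.5*v(-8))
P=g([(358,147),(456,147)],.016);print("padR",P.mean(0)[:2]+66*v(-8))
print("med",rect(g([(604,148),(726,144),(692,417),(583,419)],.038)/1e3))
P=g([(594,131),(691,128)],.016);print("padM",P.mean(0)[:2]+66*v(-6))
G=g([(352,330),(465,330)],.1125+.02);print("green front",G.round(1).tolist(),G.mean(0)[:2]+27.5*v(-8))
go(.453,-.0975,.055,172)
E
```

```text
[[389.5, -112.1, 38.0], [396.2, -63.9, 38.0]] fine [454.72657342 -96.72773921]
padR [452.61722528 -96.40599755]
med [462.4   9.9 123.3  51.1  -6.4]
padM [459.94520435   9.42299365]
green front [[427.9, -107.0, 132.5], [431.8, -78.9, 132.5]] [457.04956267 -96.77433306]
t 31.5 p [ 0.4552 -0.097   0.1125] rpy [-1.7998e+02  1.2000e-01  1.7207e+02] w 0.0308 gf 46.0
tx 0.0021 ty -0.0008 tz 0.0575 spin 0.07
```

All is within about 3 mm. Lowering the green stone (contact expected at TCP z near 0.044).

Call:
{"api": "arm_command", "payload": {"series": "0.002 0 0.03 0 0.022;0 0 0.025 0 0.022;0 0 0.008 0 0.022;0 0 0 0 0.022;0 0 0 0 0.022"}}

```text
clock: 32.0
ee_pos: [0.453, -0.0971, 0.0494]
eef_rot: [-3.141, 0.002, 3.003]
wrist_force: [0.2, 0.2, -0.1]
grip_width: 0.0307
grasp_force: 46.0
```

Call:
{"api": "arm_command", "payload": {"series": "0 0 0.0025 0 0.022;0 0 0 0 0.022"}}

```text
clock: 32.2
ee_pos: [0.4527, -0.0973, 0.0467]
eef_rot: [-3.141, 0.002, 3.002]
wrist_force: [1.1, 0.7, -0.0]
grip_width: 0.031
grasp_force: 46.2
```

Call:
{"api": "arm_command", "payload": {"series": "0 0 0.0015 0 0.022;0 0 0 0 0.022"}}

```text
clock: 32.4
ee_pos: [0.4528, -0.0973, 0.0466]
eef_rot: [-3.142, 0.002, 3.002]
wrist_force: [-3.2, 1.3, 13.8]
grip_width: 0.0309
grasp_force: 47.7
```

Contact. Releasing gently, then rising clear.

Call:
{"api": "arm_command", "payload": {"series": "0 0 0 0 0.033;0 0 0 0 0.037;0 0 0 0 0.045;0 0 0 0 0.06;0 0 0 0 0.06;0 0 -0.01 0 0.06;0 0 -0.04 0 0.06;0 0 -0.05 0 0.06;0 0 -0.03 0 0.06;0 0 0 0 0.06;0 0 0 0 0.06;0 0 0 0 0.06"}}

```text
clock: 33.6
ee_pos: [0.4506, -0.0966, 0.1733]
eef_rot: [3.141, -0.002, 3.002]
wrist_force: [0.5, -0.5, -0.6]
grip_width: 0.06
grasp_force: 0.0
```

```bash
python3 - <<'E'
from h import *
im,c=snap("wrist","w14")
g=lambda h:(h[...,0]>50)&(h[...,0]<80)&(h[...,2]>110)&(h[...,1]>25)&(h[...,1]<110)
comp(im,c,(.4545,-.097,.063),g,.063)
s=bot.get_state();print(s['clock'],s['ee_pos'],s['grip_width'],s['wrist_force'])
E
```

```text
px (np.int64(285), np.int64(207)) rect [453.3 -97.3  55.2  30.6  -8.1] mean [452.5 -97.2] box 263 305 168 241
33.65 [ 0.45036863 -0.09654513  0.17286504] 0.06012984455338761 [ 0.26658563 -0.25744411  0.58273771]
```

```bash
python3 -c "
from bench import workorder
print(workorder.hand_in())"
```

```text
the job is handed in; nothing more can be done
None
```

I handed the job in at about 34 s of the 99 s: coarse on the tray-side base, medium in the middle and fine on the strop side, each measured within about 3 mm of its pad, and the green dressing stone flat on the fine stone within about 2 mm of its centre; no stone was dropped, I never worked near the bird, and the hand-in gave no pass or fail.

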